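# Put four swapped centre stones into their own mosaic panels

### The arm

A 6-joint arm with a two-finger parallel gripper is mounted at the origin on the work surface. World frame = base frame: x ahead of the robot, y to its left, z up, the work surface at z = 0. Lengths are in m, angles in rad, forces in N, time in s.
With the tool pointing down it reaches from about 0.275 to 0.775 m from the base axis. Payload 14.6 kg.
Tool frame: the origin (TCP) lies midway between the tips of the shut fingers; the grasp point (between the pads) lies 19 mm behind it; z points along the fingers, y is the line along which they close (so a half turn about z gives the same grasp; the last joint's range is limited). The gripper opens to 85 mm and grips with 20 to 120 N. Pads are 22 mm wide; open, the fingers measure 114 mm over their backs; the gripper's body (76 mm by 85 mm) begins 54 mm behind the grasp point. The pads swing forward as they close: fully open they stand 13 mm farther back than shut.
Start: joints at [-1.495, 0.263, -0.048, 1.259, 0, 1.415], TCP at [0.12, -0.511, 0.231] pointing down, gripper open.
Joint ranges: [-2.65, 2.65], [-0.89, 1.7], [-1.18, 1.37], [-2.13, 2.11], [-1.35, 1.29], [-3.14, 3.14]. Speed limits (rad/s): [1.89, 1.89, 2.57, 2.79, 3.14, 3.14].

### API

Orientations are given as a unit quaternion [w, x, y, z].
In Python, from workcell import get_state, vision, ctrl gives the robot as it stands.
- The arm moves only by the tool apply_moves, never from a script. Its argument "rows" is a list of rows, each a list of 2 entries, a list of its own where there are three numbers: the shift along the tool's x, y, z in mm, then the turn, a rotation vector about the tool's x, y, z in rad. In form: [[[tx, ty, tz], [ax, ay, az]], ...]. A call has exactly 5 rows; each row shifts and turns the commanded pose from where the row before left it, along the tool's axes as they then stand; what a row does not reach is not made up. A row lasts 1/12 s, in which the tool goes at most 41.7 mm and 7.16 degrees, less where a joint would pass 70% of its speed; a pose out of reach is approached as far as the arm can. A call is refused whole if a number of a shift passes 41.7 or a number of a turn 0.125, either way. A call with a gripper value outside its range is refused whole. "claw" is the finger opening in mm, from 0 to 85.4, set as the call begins (left out, the last holds). The fingers move at their own pace and stop on an object; "newtons" is the grip in N (left out, the last holds). Time passes only in rows, so rows that do not move let the fingers close, or fill a call up. It gives the time, the measured TCP pose, the force, the opening and the grip force at its end, in the units of the state.
- get_state(): the state, without advancing time (a new reading comes with each control period).
- vision.read_camera(name): name is "scene" or "top"; returns a dict with "img" (480x640x3 uint8, blue, green, red), "fx", "fy", "cx", "cy" (pixels), "k1" (the pictures are not rectified: a ray, as slopes to the right and down, at radius r is drawn at 1 + k1 r^2 times it, then the intrinsics apply), "world_from_camera" (4x4, takes a point from camera to world coordinates). Camera axes: x right, y down, z forward; pixel columns grow to the right and rows downward; lengths in m; the calibration is good to about 2 mm. A picture is of the moment at which its call begins. There is no depth.
- ctrl.close_job(): hands the job in; it is judged then, once.
Trained networks look in a picture, given as the dict that the camera call returned (one of the last four; its "shot" number tells which), for a name from the list of things; names that differ only in an ending like _2 or _b are one class to them, and where a whole thing is asked for, a point or a joint stands for the part that bears it (a point fixed in the world has none). Each returns a list of dicts, best first, with "score" (0 to 1); they miss things now and then, are a little off and sometimes report something else, mostly with a low value. They report only what shows in the picture. A call takes as long as a camera call. They do not tell look-alikes from the thing itself.
- vision.recognise(picture, query): "at" ([x, y, z] in m, in the coordinates of the camera as it stood for that picture, good to about 4 mm: the middle of the surface that is visible of it).
The state is a dict: "time": time; "q": joint angles; "dq": joint speeds; "effort": joint torques, N m; "ee_pos": TCP position; "orientation": TCP orientation; "force": force on the tool from outside, world axes, zero at the start; "moment": the same for the moment, N m; "opening": opening from 0.0 (shut) to 1.0 (fully open); "grasp_force": force on a finger pad.
Only numpy, scipy, OpenCV 4.12 (cv2) and the standard library are available. Lean on these libraries where they do the work, as an engineer would, in place of code of your own. Each camera call takes 0.05 s, during which the arm holds its last target. There are 200 camera calls.

### The job

Four centre stones (round, square, oblong and pointed leaf) have been laid dry in each other's mosaic panels: move them round so that each lies flat in the opening of its own shape, in the middle of it and turned to match its outline, with a gap left all round for the last row of tesserae. Each opening takes only one stone, so park stones on the bare slab (or any free spot) on the way, and leave the glue pot standing where it is.

Things in the scene. Friction and masses are not known exactly. Their poses are not given: they have to be found in the camera images.
- stone_round: Round centre stone: a disc of 38 mm diameter. Cut from the same matt red-brown stone as the other three, 26 mm tall; origin at the centre of its underside, z up. At the start it lies flat inside the opening of another shape's panel, turned at random.
- stone_square: Square centre stone: 34 x 34 mm, its sides along its own x and y. Cut from the same matt red-brown stone as the other three, 26 mm tall; origin at the centre of its underside, z up. At the start it lies flat inside the opening of another shape's panel, turned at random.
- stone_oblong: Oblong centre stone: 50 mm long (its x) and 25 mm wide (its y), square-cornered. Cut from the same matt red-brown stone as the other three, 26 mm tall; origin at the centre of its underside, z up. At the start it lies flat inside the opening of another shape's panel, turned at random.
- stone_leaf: Leaf centre stone: pointed at both ends, with two bowed sides, 60 mm long (its x) and 28 mm wide across the middle (its y); take it across the middle. Cut from the same matt red-brown stone as the other three, 26 mm tall; origin at the centre of its underside, z up. At the start it lies flat inside the opening of another shape's panel, turned at random.
- panel_round: Fixed grey cement slab 112 x 112 x 8 mm on the table, with one row of glued cream stone tesserae (11 mm square, tops 14 mm above the table) round a round opening of 63 mm diameter. The floor of the opening is the slab's top, 8 mm above the table. Origin: centre of the slab's underside, under the centre of the opening; x and y along the slab's edges.
- panel_square: Fixed grey cement slab 112 x 112 x 8 mm on the table, with one row of glued cream stone tesserae (11 mm square, tops 14 mm above the table) round a square opening of 59 x 59 mm, its sides along x and y. The floor of the opening is the slab's top, 8 mm above the table. Origin: centre of the slab's underside, under the centre of the opening; x and y along the slab's edges.
- panel_oblong: Fixed grey cement slab 112 x 112 x 8 mm on the table, with one row of glued cream stone tesserae (11 mm square, tops 14 mm above the table) round an oblong opening 75 mm long (x) and 50 mm wide (y). The floor of the opening is the slab's top, 8 mm above the table. Origin: centre of the slab's underside, under the centre of the opening; x and y along the slab's edges.
- panel_leaf: Fixed grey cement slab 112 x 112 x 8 mm on the table, with one row of glued cream stone tesserae (11 mm square, tops 14 mm above the table) round a leaf-shaped opening, pointed ends, about 85 mm long (x), 53 mm wide (y). The floor of the opening is the slab's top, 8 mm above the table. Origin: centre of the slab's underside, under the centre of the opening; x and y along the slab's edges.
- slab_bare: Fixed bare backing slab of the same grey board, 112 x 112 x 8 mm, with no tesserae on it and nothing lying on it; origin at the centre of its underside. The five slabs lie in any order over the middle of the table.
- glue_pot: Small lidded adhesive pot, dark violet with a white lid, 63 mm diameter, 70 mm tall, standing loose among the slabs at the far side of the work; origin at the centre of its underside. Other clutter near the slabs is lower than 45 mm.
Not all that is in view belongs to the job. What is shaped like the panel_square but pink is not meant.

How it is judged:
At the end, for the whole second after the job is handed in: Each stone rests flat (7 degrees) on the floor of the opening of its own shape, its centre within 10 mm of the opening's; the square, oblong and leaf are turned to match it within 17 degrees (either way round; the square by any quarter turn). All released and at rest (horizontal distance between stone_round and panel_round below 0.01 m and z of stone_round in the frame of panel_round between 0.004 and 0.012 m and angle between each of stone_round, stone_square, stone_oblong, stone_leaf's own z axis and vertical below 0.12 rad and linear speed of each of stone_round, stone_square, stone_oblong, stone_leaf below 0.02 m/s and angular speed of each of stone_round, stone_square, stone_oblong, stone_leaf below 0.2 rad/s and horizontal distance between stone_square and panel_square below 0.01 m and z of stone_square in the frame of panel_square between 0.004 and 0.012 m and (angle between the x axis of stone_square and the x axis of panel_square, either way round below 0.3 rad or angle between the x axis of stone_square and the y axis of panel_square, either way round below 0.3 rad) and horizontal distance between stone_oblong and panel_oblong below 0.01 m and z of stone_oblong in the frame of panel_oblong between 0.004 and 0.012 m and angle between the x axis of stone_oblong and the x axis of panel_oblong, either way round below 0.3 rad and horizontal distance between stone_leaf and panel_leaf below 0.01 m and z of stone_leaf in the frame of panel_leaf between 0.004 and 0.012 m and angle between the x axis of stone_leaf and the x axis of panel_leaf, either way round below 0.3 rad); the robot touches nothing.
It fails at once if the glue pot is pushed from its place by more than 20 mm or tipped (distance of glue_pot from where it was at the start of the episode above 0.02 m or angle between glue_pot's own z axis and vertical above 0.3 rad).
It also fails if it takes over 128 s, if anything falls off the work surface, if the arm or the gripper's body presses on something with over 40 N, if the wrist force passes 120 N, or if a joint passes its speed limit or range.

## Working session

There is one attempt and no reset: what is moved stays moved. The work goes in short steps, Python scripts to look and compute and a tool call to move; the robot and the scene stay as the last step left them, time stands still between calls to the robot, and variables do not carry over. Pictures are saved under pics/ and viewed, at most 14 in all, crops included, and the job is handed in when it is done.

Besides the shell and the picture viewer there is one more tool, called after "Request:" as name(argument=value, ...) on one line, values as JSON. apply_moves: Moves the arm, as the interface text tells. Its arguments: {"type":"object","properties":{"rows":{"type":"array","items":{"type":"array"}},"claw":{"type":"number"},"newtons":{"type":"number"}},"required":["rows"]}

```bash
ls; mkdir -p pics; cat > h.py <<'E'
import numpy as np, cv2
from workcell import get_state, vision, ctrl
def K(p): return np.array([[p['fx'],0,p['cx']],[0,p['fy'],p['cy']],[0,0,1.]]), np.array([p['k1'],0,0,0,0.])
def ray(p,uv):
    k,d=K(p); n=cv2.undistortPoints(np.array(uv,float).reshape(-1,1,2),k,d).reshape(-1,2)
    T=np.array(p['world_from_camera']); r=np.c_[n,np.ones(len(n))]@T[:3,:3].T
    return T[:3,3],r
def toz(p,uv,z):
    o,r=ray(p,uv); return o+r*((z-o[2])/r[:,2])[:,None]
def w(p,at): T=np.array(p['world_from_camera']); return T[:3,:3]@np.array(at)+T[:3,3]
def rectify(p,z,x0,x1,y0,y1,s):
    # top-down image at height z: rows = x decreasing, cols = y decreasing
    X=np.arange(x1,x0,-s);Y=np.arange(y1,y0,-s); g=np.stack(np.meshgrid(X,Y,indexing='ij'),-1).reshape(-1,2)
    T=np.linalg.inv(np.array(p['world_from_camera'])); k,d=K(p)
    uv,_=cv2.projectPoints(np.c_[g,np.full(len(g),z)],cv2.Rodrigues(T[:3,:3])[0],T[:3,3],k,d)
    m=uv.reshape(len(X),len(Y),2).astype(np.float32)
    return cv2.remap(p['img'],m[...,0],m[...,1],cv2.INTER_LINEAR)
E
python3 - <<'E'
from h import *
s=get_state(); print(s['ee_pos'],s['orientation'],s['time'])
for c in ['scene','top']:
    p=vision.read_camera(c); cv2.imwrite(f'pics/{c}0.png',p['img'])
    print(c,p['fx'],p['k1'],np.array(p['world_from_camera']).round(3).tolist())
    for n in ['stone_round','stone_square','stone_oblong','stone_leaf','panel_round','panel_square','panel_oblong','panel_leaf','slab_bare','glue_pot']:
        print(n,[(round(r['score'],2),w(p,r['at']).round(3).tolist()) for r in vision.recognise(p,n)[:4]])
print(get_state()['time'])
E
```

```text
pics
[ 0.12005816 -0.51080952  0.2308501 ] [-5.05919522e-04  9.93352354e-01  1.15112308e-01  2.68796025e-05] 0.0
scene 519.8268315672854 0.0017385052777981619 [[0.754, 0.484, -0.445, 0.991], [0.657, -0.568, 0.496, -0.672], [-0.013, -0.666, -0.746, 0.839], [0.0, 0.0, 0.0, 1.0]]
stone_round [(0.67, [0.63, -0.153, 0.032])]
stone_square [(0.58, [0.457, -0.001, 0.035])]
stone_oblong [(0.88, [0.436, 0.225, 0.031])]
stone_leaf [(0.69, [0.634, -0.15, 0.033]), (0.47, [0.633, -0.159, 0.006])]
panel_round [(0.87, [0.45, 0.208, 0.009])]
panel_square [(0.84, [0.308, -0.54, 0.012]), (0.62, [0.633, -0.161, 0.007])]
panel_oblong [(0.64, [0.467, -0.0, 0.011])]
panel_leaf [(0.88, [0.655, 0.114, 0.01]), (0.22, [0.447, 0.21, 0.008])]
slab_bare [(0.69, [0.459, -0.26, 0.009])]
glue_pot [(0.74, [0.656, 0.111, 0.012]), (0.64, [0.704, -0.02, 0.067])]
top 503.01218942612206 0.01656550462852358 [[0.019, -0.994, 0.105, 0.359], [-1.0, -0.018, 0.006, -0.135], [-0.004, -0.105, -0.994, 1.333], [0.0, 0.0, 0.0, 1.0]]
stone_round [(0.66, [0.644, 0.118, 0.007]), (0.59, [0.646, 0.122, 0.036])]
stone_square [(0.7, [0.452, -0.252, 0.01]), (0.49, [0.45, 0.005, 0.033])]
stone_oblong [(0.79, [0.429, 0.223, 0.038])]
stone_leaf [(0.66, [0.624, -0.143, 0.033]), (0.51, [0.449, 0.005, 0.011])]
panel_round [(0.66, [0.428, 0.221, 0.007]), (0.48, [0.622, -0.148, 0.035])]
panel_square [(0.93, [0.619, -0.144, 0.007]), (0.67, [0.303, -0.534, 0.009])]
panel_oblong [(0.75, [0.45, 0.005, 0.009])]
panel_leaf [(0.77, [0.647, 0.121, 0.012])]
slab_bare [(0.62, [0.454, -0.255, 0.011])]
glue_pot []
1.1
```

View pics/scene0.png

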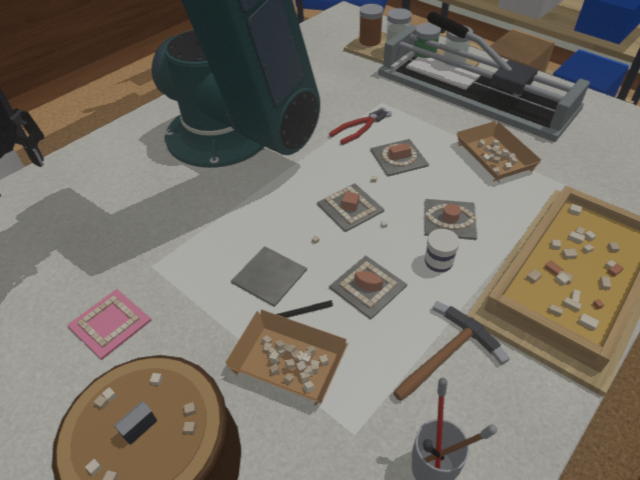

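View pics/top0.png

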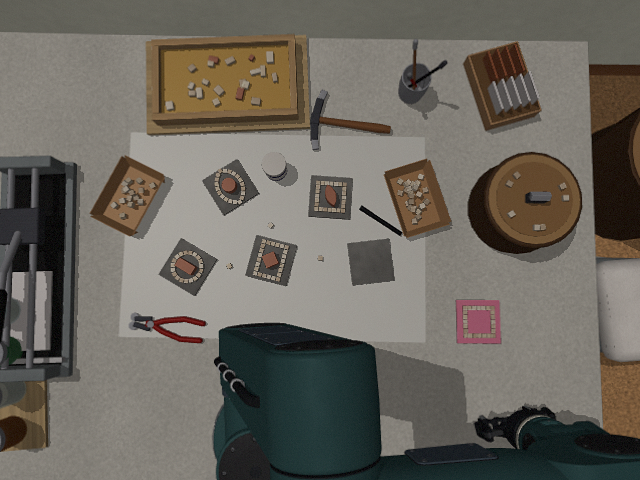

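```bash
cat > m.py <<'E'
from h import *
from scipy.optimize import minimize
def proj(p,P):
    T=np.linalg.inv(np.array(p['world_from_camera'])); k,d=K(p)
    return cv2.projectPoints(np.array(P,float),cv2.Rodrigues(T[:3,:3])[0],T[:3,3],k,d)[0].reshape(-1,2)
t=np.linspace(0,2*np.pi,40,endpoint=False)
R=(30**2+14**2)/(2*14); lx=np.linspace(-30,30,21); ly=np.sqrt(R*R-lx**2)-(R-14)
SH={'round':np.c_[np.cos(t),np.sin(t)]*19,'square':np.array([[1,1],[-1,1],[-1,-1],[1,-1]])*17.,
 'oblong':np.array([[25,12.5],[-25,12.5],[-25,-12.5],[25,-12.5]]),'leaf':np.r_[np.c_[lx,ly],np.c_[lx[::-1],-ly[::-1]]],
 'slab':np.array([[1,1],[-1,1],[-1,-1],[1,-1]])*56.}
S=4
def sil(p,name,x,y,a,z0,z1,box):
    c,s=np.cos(a),np.sin(a); q=SH[name]/1000@np.array([[c,s],[-s,c]])+[x,y]
    uv=proj(p,np.r_[np.c_[q,np.full(len(q),z0)],np.c_[q,np.full(len(q),z1)]])
    m=np.zeros(((box[3])*S,(box[2])*S),np.uint8)
    h=cv2.convexHull(((uv-box[:2]+.5)*S*16).astype(np.int32)); cv2.fillConvexPoly(m,h,255,cv2.LINE_AA,4)
    return cv2.resize(m,(box[2],box[3]),interpolation=cv2.INTER_AREA)/255.
def box(p,xyz,r):
    u=proj(p,[xyz])[0]; b=[int(u[0]-r),int(u[1]-r),2*r,2*r]; return b
def crop(p,b): return p['img'][b[1]:b[1]+b[3],b[0]:b[0]+b[2]]
def redmask(im):
    f=im.astype(float); return np.clip(((f[...,2]-f[...,0])/(f.sum(-1)/3+1)-0.25)/0.3,0,1)
def fit(views,name,x,y,z0=.008,z1=.034,angs=None,maskf=redmask,r=None,fz=True):
    B=[(p,box(p,[x,y,.02],r or 26)) for p in views]
    M=[maskf(crop(p,b)) for p,b in B]
    def cost(v,z):
        return sum(((sil(p,name,v[0]/1e3,v[1]/1e3,v[2]/20,z0,z,b)-m)**2).sum() for (p,b),m in zip(B,M))
    best=None
    for a in (angs if angs is not None else np.arange(0,np.pi,.3)):
        o=minimize(cost,[x*1e3,y*1e3,a*20],args=(z1,),method='Nelder-Mead',options=dict(initial_simplex=np.array([x*1e3,y*1e3,a*20])+np.array([[0,0,0],[6,0,0],[0,6,0],[0,0,4]]),xatol=.1,fatol=.05))
        if best is None or o.fun<best.fun: best=o
    v=best.x; zz=None
    if fz:
        zs=np.arange(z1-.012,z1+.013,.002); zz=zs[np.argmin([cost(v,z) for z in zs])]
    return v[0]/1e3,v[1]/1e3,v[2]/20,best.fun/sum(m.sum() for m in M),zz
E
python3 - <<'E'
from m import *
t=vision.read_camera('top'); s=vision.read_camera('scene')
import pickle; pickle.dump((t,s),open('p0.pkl','wb'))
st={'leaf':(.622,-.145),'round':(.645,.121),'square':(.452,.003),'oblong':(.432,.223)}
for n,(x,y) in st.items():
    for lab,V in (('both',[t,s]),('top',[t]),('scene',[s])):
        r=fit(V,n,x,y); print(n,lab,np.round(r[:2],4),round(np.degrees(r[2]),1),round(r[3],3),r[4] and round(r[4],3))
pan={'sq':(.622,-.145),'leaf':(.645,.121),'obl':(.452,.003),'round':(.432,.218),'bare':(.454,-.256)}
tiles=[]
for n,(x,y) in pan.items():
    row=[]
    for lab,p in (('t',t),('s',s)):
        im=rectify(p,.008,x-.08,x+.08,y-.08,y+.08,.0005)
        g=cv2.cvtColor(im,cv2.COLOR_BGR2GRAY); th=cv2.threshold(cv2.GaussianBlur(g,(9,9),0),0,255,cv2.THRESH_BINARY_INV+cv2.THRESH_OTSU)
        c=max(cv2.findContours(th[1],cv2.RETR_EXTERNAL,cv2.CHAIN_APPROX_NONE)[0],key=cv2.contourArea)
        h=cv2.minAreaRect(c); (u,v),(a,b),an=h
        # image u right = -y, v down = -x
        print(n,lab,'thr',th[0],'xy',round(x+.08-v*.0005,4),round(y+.08-u*.0005,4),'size',round(a*.5,1),round(b*.5,1),'imang',round(an,1))
        cv2.drawContours(im,[cv2.boxPoints(h).astype(int)],0,(0,255,0),1)
        row.append(cv2.resize(im,(158,158)))
    tiles.append(np.vstack(row))
cv2.imwrite('pics/mont.png',np.hstack(tiles))
E
```

```text
leaf both [ 0.6248 -0.1465] 15.8 0.187 0.03
leaf top [ 0.6241 -0.1468] 198.8 0.038 0.03
leaf scene [ 0.6244 -0.146 ] 12.8 0.271 0.03
round both [0.6472 0.123 ] 81.7 0.207 0.03
round top [0.647  0.1228] 178.3 0.052 0.03
round scene [0.6485 0.1237] 55.3 0.364 0.03
square both [0.4514 0.0084] 209.1 0.18 0.03
square top [0.4514 0.0081] 204.7 0.038 0.026
square scene [0.4513 0.0092] 36.3 0.293 0.028
oblong both [0.4306 0.228 ] 60.8 0.178 0.03
oblong top [0.4307 0.2279] 60.6 0.036 0.03
oblong scene [0.4306 0.2289] 250.3 0.346 0.03
sq t thr 113.0 xy 0.6222 -0.1473 size 114.8 115.0 imang 3.2
sq s thr 132.0 xy 0.627 -0.1495 size 116.9 114.6 imang 3.0
leaf t thr 116.0 xy 0.6445 0.1207 size 119.1 114.5 imang 56.3
leaf s thr 133.0 xy 0.6492 0.1185 size 115.1 119.4 imang 56.6
obl t thr 116.0 xy 0.4499 0.0058 size 116.7 114.4 imang 13.7
obl s thr 132.0 xy 0.455 0.0038 size 117.7 117.6 imang 13.5
round t thr 118.0 xy 0.4292 0.2245 size 117.1 114.3 imang 29.4
round s thr 132.0 xy 0.434 0.2221 size 117.7 120.4 imang 29.6
bare t thr 112.0 xy 0.4515 -0.2563 size 114.7 115.4 imang 82.4
bare s thr 134.0 xy 0.4565 -0.2584 size 115.8 117.1 imang 82.3
```

View pics/mont.png

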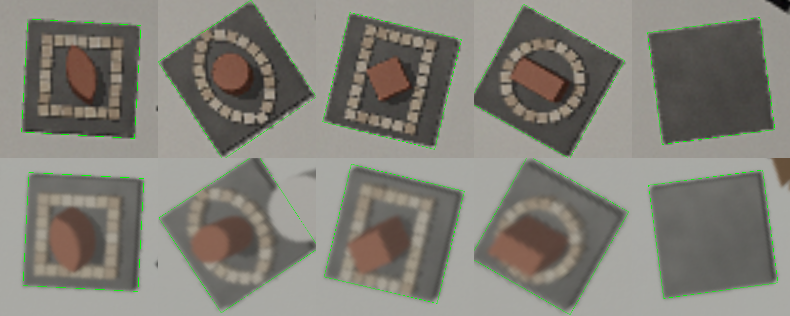

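The scene picture shows the four stones on their wrong panels: leaf in the square panel at (368,280), square in the oblong at (350,200), oblong in the round at (400,152), round in the leaf at (452,213). The glue pot is at (441,250), the bare slab at (270,275) and the pink decoy at (110,320). The top picture agrees, with the bare slab at (371,262) and the pot at (274,166). The montage shows the slab outlines fitted well, with a constant offset of about 5 mm between the cameras, so I average the two.

I start with the leaf stone and park it on the bare slab.

```bash
cat > go.py <<'E'
import sys; from h import *
from scipy.spatial.transform import Rotation as Ro
def psi(s): q=s['orientation']; m=Ro.from_quat([q[1],q[2],q[3],q[0]]).as_matrix(); return np.arctan2(m[1,0],m[0,0]),m
s=get_state(); a,m=psi(s); P=np.array(s['ee_pos'])
print('t',round(s['time'],2),'pos',P.round(4),'psi',round(np.degrees(a),2),'tilt',m[:,2].round(4),'open',round(s['opening'],3),'gf',round(s['grasp_force'],1),'F',np.round(s['force'],1))
A=[float(v) for v in sys.argv[1:]]
for i in range(0,len(A)-3,4):
    x,y,z,d=A[i:i+4]; b=np.radians(d); tz=-((b-a+np.pi)%(2*np.pi)-np.pi)
    D=np.array([x,y,z])-P; l=[np.cos(b)*D[0]+np.sin(b)*D[1],np.sin(b)*D[0]-np.cos(b)*D[1],-D[2]]
    print('turn z',round(tz,3),'then shift mm',np.round(np.array(l)*1e3,1)); P=np.array([x,y,z]); a=b
E
python3 go.py .6265 -.148 .10 18.8 .6265 -.148 .014 18.8
```

```text
t 1.2 pos [ 0.1201 -0.5111  0.2313] psi 13.22 tilt [ 0. -0. -1.] open 0.999 gf 0.0 F [ 0.6  0.2 -0.4]
turn z -0.097 then shift mm [ 596.4 -180.5  131.3]
turn z -0.0 then shift mm [ 0.  0. 86.]
```

Request:
apply_moves(rows=[[[0,0,6],[0,0,-0.098]],[[29,-9,6],[0,0,0]],[[30,-9,6],[0,0,0]],[[30,-9,6],[0,0,0]],[[30,-9,6],[0,0,0]]], claw=85, newtons=40)

```text
time: 1.62
ee_pos: [0.2219, -0.4377, 0.201]
orientation: [0.0, 0.987, 0.163, 0.0]
force: [0.0, -0.1, -0.5]
opening: 0.994
grasp_force: 0.0
```

Request:
apply_moves(rows=[[[30,-9,6],[0,0,0]],[[30,-9,6],[0,0,0]],[[30,-9,6],[0,0,0]],[[30,-9,6],[0,0,0]],[[30,-9,6],[0,0,0]]])

```text
time: 2.03
ee_pos: [0.3496, -0.3465, 0.1711]
orientation: [0.0, 0.987, 0.164, 0.0]
force: [0.5, -1.5, 0.2]
opening: 0.996
grasp_force: 0.0
```

Request:
apply_moves(rows=[[[30,-9,6],[0,0,0]],[[30,-9,6],[0,0,0]],[[30,-9,6],[0,0,0]],[[30,-9,6],[0,0,0]],[[30,-9,6],[0,0,0]]])

```text
time: 2.45
ee_pos: [0.4772, -0.2554, 0.141]
orientation: [0.0, 0.987, 0.164, 0.0]
force: [-0.5, -0.6, 1.1]
opening: 0.993
grasp_force: 0.0
```

Request:
apply_moves(rows=[[[30,-9,6],[0,0,0]],[[30,-9,6],[0,0,0]],[[30,-9,6],[0,0,0]],[[30,-9,6],[0,0,0]],[[0,0,0],[0,0,0]]])

```text
time: 2.87
ee_pos: [0.581, -0.1807, 0.1158]
orientation: [-0.001, 0.986, 0.165, 0.0]
force: [-0.2, 1.2, -0.8]
opening: 0.996
grasp_force: 0.0
```

```bash
python3 go.py .6265 -.148 .10 18.8 .6265 -.148 .014 18.8
```

```text
t 2.87 pos [ 0.581  -0.1807  0.1158] psi 19.02 tilt [ 0.      0.0011 -1.    ] open 0.996 gf 0.0 F [-0.2  1.2 -0.8]
turn z 0.004 then shift mm [ 53.6 -16.3  15.8]
turn z -0.0 then shift mm [ 0.  0. 86.]
```

Request:
apply_moves(rows=[[[27,-8,10],[0,0,0]],[[26.6,-8.3,20],[0,0,0]],[[0,0,20],[0,0,0]],[[0,0,20],[0,0,0]],[[0,0,15],[0,0,0]]])

```text
time: 3.28
ee_pos: [0.623, -0.1505, 0.0305]
orientation: [-0.0, 0.986, 0.164, -0.001]
force: [0.1, -1.0, -1.5]
opening: 0.993
grasp_force: 0.0
```

Request:
apply_moves(rows=[[[0,0,10],[0,0,0]],[[0,0,7],[0,0,0]],[[0,0,0],[0,0,0]],[[0,0,0],[0,0,0]],[[0,0,0],[0,0,0]]])

```text
time: 3.7
ee_pos: [0.6239, -0.1513, 0.0163]
orientation: [0.0, 0.987, 0.164, 0.001]
force: [-0.4, -0.0, 0.6]
opening: 0.993
grasp_force: 0.0
```

```bash
python3 go.py .6265 -.148 .014 18.8; python3 - <<'E'
from m import *
t=vision.read_camera('top'); s=vision.read_camera('scene')
a=s['img'][220:340,290:450]; b=t['img'][150:240,280:390]
cv2.imwrite('pics/grip1.png',np.hstack([cv2.resize(a,(400,300),interpolation=2),cv2.resize(b,(366,300),interpolation=2)]))
E
```

```text
t 3.7 pos [ 0.6239 -0.1513  0.0163] psi 18.83 tilt [ 1.3e-03 -5.0e-04 -1.0e+00] open 0.993 gf 0.0 F [-0.4 -0.   0.6]
turn z 0.001 then shift mm [ 3.6 -2.3  2.3]
```

View pics/grip1.png

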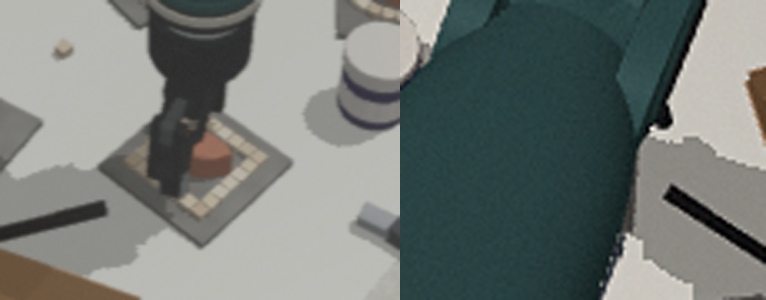

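The open fingers straddle the leaf stone at (210,155) in the left crop. I make a small correction and close.

Request:
apply_moves(rows=[[[3.5,-2.3,2],[0,0,0]],[[0,0,0],[0,0,0]],[[0,0,0],[0,0,0]],[[0,0,0],[0,0,0]],[[0,0,0],[0,0,0]]], claw=0, newtons=40)

```text
time: 4.22
ee_pos: [0.626, -0.1476, 0.0134]
orientation: [0.0, 0.987, 0.164, 0.0]
force: [-5.5, 1.8, 15.5]
opening: 0.303
grasp_force: 38.2
```

Request:
apply_moves(rows=[[[0,0,0],[0,0,0]],[[0,0,0],[0,0,0]],[[0,0,0],[0,0,0]],[[0,0,0],[0,0,0]],[[0,0,0],[0,0,0]]])

```text
time: 4.63
ee_pos: [0.626, -0.1477, 0.0135]
orientation: [0.0, 0.987, 0.164, 0.0]
force: [-0.7, 0.7, 5.6]
opening: 0.305
grasp_force: 39.9
```

```bash
python3 go.py .6265 -.148 .094 18.8 .454 -.2573 .094 18.8 .454 -.2573 .016 18.8
```

```text
t 4.63 pos [ 0.626  -0.1477  0.0135] psi 18.84 tilt [ 3.e-04 -0.e+00 -1.e+00] open 0.305 gf 39.9 F [-0.7  0.7  5.6]
turn z 0.001 then shift mm [  0.4   0.4 -80.5]
turn z -0.0 then shift mm [-198.5   47.9   -0. ]
turn z -0.0 then shift mm [ 0.  0. 78.]
```

Request:
apply_moves(rows=[[[0,0,-10],[0,0,0]],[[0,0,-20],[0,0,0]],[[0,0,-20],[0,0,0]],[[-15,3,-15],[0,0,0]],[[-25,6,-5],[0,0,0]]])

```text
time: 5.05
ee_pos: [0.5927, -0.1689, 0.0858]
orientation: [0.001, 0.986, 0.165, 0.002]
force: [-0.2, -1.0, -0.9]
opening: 0.305
grasp_force: 39.5
```

Request:
apply_moves(rows=[[[-28,7,0],[0,0,0]],[[-28,7,0],[0,0,0]],[[-28,7,0],[0,0,0]],[[-28,7,0],[0,0,0]],[[-25,6,0],[0,0,0]]])

```text
time: 5.47
ee_pos: [0.4708, -0.2462, 0.0837]
orientation: [0.0, 0.987, 0.164, -0.0]
force: [0.0, -0.5, -0.8]
opening: 0.304
grasp_force: 39.5
```

Request:
apply_moves(rows=[[[-15,4,3],[0,0,0]],[[-6,1.5,12],[0,0,0]],[[0,0,15],[0,0,0]],[[0,0,15],[0,0,0]],[[0,0,0],[0,0,0]]])

```text
time: 5.88
ee_pos: [0.453, -0.2569, 0.0366]
orientation: [-0.001, 0.987, 0.163, -0.001]
force: [-0.2, 0.5, -1.6]
opening: 0.304
grasp_force: 39.5
```

```bash
python3 go.py .454 -.2573 .0145 18.8
```

```text
t 5.88 pos [ 0.453  -0.2569  0.0366] psi 18.81 tilt [-0.0025  0.0019 -1.    ] open 0.304 gf 39.5 F [-0.2  0.5 -1.6]
turn z 0.0 then shift mm [ 0.8  0.7 22.1]
```

Request:
apply_moves(rows=[[[1,0.5,10],[0,0,0]],[[0,0,8],[0,0,0]],[[0,0,4],[0,0,0]],[[0,0,0],[0,0,0]],[[0,0,0],[0,0,0]]])

```text
time: 6.3
ee_pos: [0.4554, -0.2576, 0.0163]
orientation: [-0.0, 0.987, 0.164, -0.0]
force: [-0.4, 1.1, -1.1]
opening: 0.305
grasp_force: 39.5
```

Request:
apply_moves(rows=[[[0,0,0],[0,0,0]],[[0,0,0],[0,0,0]],[[0,0,0],[0,0,0]],[[0,0,-10],[0,0,0]],[[0,0,-20],[0,0,0]]], claw=85)

```text
time: 6.72
ee_pos: [0.4544, -0.257, 0.0453]
orientation: [-0.001, 0.987, 0.164, -0.001]
force: [0.0, 0.9, -0.3]
opening: 0.98
grasp_force: 0.0
```

Request:
apply_moves(rows=[[[0,0,-25],[0,0,0]],[[0,0,-20],[0,0,0]],[[0,0,0],[0,0,-0.103]],[[0,0,0],[0,0,0]],[[0,0,0],[0,0,0]]])

```text
time: 7.13
ee_pos: [0.4552, -0.2576, 0.0913]
orientation: [0.0, 0.977, 0.213, 0.0]
force: [-0.1, 0.5, -0.7]
opening: 0.994
grasp_force: 0.0
```

```bash
python3 go.py .4538 .007 .09 24.7 .4538 .007 .014 24.7
```

```text
t 7.13 pos [ 0.4552 -0.2576  0.0913] psi 24.61 tilt [ 1.e-04 -1.e-04 -1.e+00] open 0.994 gf 0.0 F [-0.1  0.5 -0.7]
turn z -0.002 then shift mm [ 109.3 -241.     1.3]
turn z -0.0 then shift mm [ 0.  0. 76.]
```

Request:
apply_moves(rows=[[[6,-13,0],[0,0,0]],[[12,-26,0],[0,0,0]],[[12,-27,0],[0,0,0]],[[12,-27,0],[0,0,0]],[[12,-27,0],[0,0,0]]])

```text
time: 7.55
ee_pos: [0.4532, -0.124, 0.0906]
orientation: [-0.001, 0.977, 0.213, -0.001]
force: [0.2, -0.3, 0.3]
opening: 0.995
grasp_force: 0.0
```

Request:
apply_moves(rows=[[[12,-27,0],[0,0,0]],[[12,-27,0],[0,0,0]],[[12,-26,0],[0,0,0]],[[12,-26,0],[0,0,0]],[[7.3,-15,0],[0,0,0]]])

```text
time: 7.97
ee_pos: [0.4523, 0.0099, 0.0907]
orientation: [-0.001, 0.977, 0.214, -0.001]
force: [0.3, -0.5, -0.1]
opening: 0.996
grasp_force: 0.0
```

Request:
apply_moves(rows=[[[0,0,10],[0,0,0]],[[0,0,20],[0,0,0]],[[0,0,20],[0,0,0]],[[0,0,10],[0,0,0]],[[0,0,0],[0,0,0]]])

```text
time: 8.38
ee_pos: [0.4516, 0.0079, 0.0291]
orientation: [-0.001, 0.977, 0.213, -0.002]
force: [-0.9, -0.0, 0.4]
opening: 0.994
grasp_force: 0.0
```

```bash
python3 go.py .4538 .007 .014 24.7; python3 - <<'E'
from m import *
t=vision.read_camera('top')
print(fit([t],'leaf',.454,-.257,angs=[.33]))
E
```

```text
t 8.38 pos [0.4516 0.0079 0.0291] psi 24.64 tilt [-4.3e-03  8.0e-04 -1.0e+00] open 0.994 gf 0.0 F [-0.9 -0.   0.4]
turn z -0.001 then shift mm [ 1.7  1.7 15.1]
(np.float64(0.45428667618475665), np.float64(-0.25832911127996555), np.float64(0.35642840640613654), np.float64(0.02551631026945568), np.float64(0.027999999999999997))
```

Request:
apply_moves(rows=[[[1.2,1,10],[0,0,0]],[[0,0,5],[0,0,0]],[[0,0,0],[0,0,0]],[[0,0,0],[0,0,0]],[[0,0,0],[0,0,0]]])

```text
time: 8.85
ee_pos: [0.4553, 0.0066, 0.0168]
orientation: [0.0, 0.977, 0.214, 0.0]
force: [-0.3, 0.3, 0.7]
opening: 0.993
grasp_force: 0.0
```

Request:
apply_moves(rows=[[[0,0,0],[0,0,0]],[[0,0,0],[0,0,0]],[[0,0,0],[0,0,0]],[[0,0,0],[0,0,0]],[[0,0,0],[0,0,0]]], claw=0)

```text
time: 9.27
ee_pos: [0.4553, 0.0066, 0.0165]
orientation: [-0.0, 0.977, 0.214, 0.0]
force: [-1.3, 0.6, 4.0]
opening: 0.388
grasp_force: 39.5
```

Request:
apply_moves(rows=[[[0,0,0],[0,0,0]],[[0,0,0],[0,0,0]],[[0,0,0],[0,0,0]],[[0,0,0],[0,0,0]],[[0,0,0],[0,0,0]]])

```text
time: 9.68
ee_pos: [0.4553, 0.0066, 0.0166]
orientation: [0.0, 0.977, 0.214, 0.0]
force: [-1.7, 0.1, 7.3]
opening: 0.388
grasp_force: 39.8
```

```bash
python3 go.py .4538 .007 .094 -3.2 .6235 -.148 .094 -3.2 .6235 -.148 .015 -3.2
```

```text
t 9.68 pos [0.4553 0.0066 0.0166] psi 24.74 tilt [ 3.e-04  0.e+00 -1.e+00] open 0.388 gf 39.8 F [-1.7  0.1  7.3]
turn z 0.488 then shift mm [ -1.5  -0.3 -77.4]
turn z -0.0 then shift mm [178.1 145.3  -0. ]
turn z -0.0 then shift mm [ 0. -0. 79.]
```

Request:
apply_moves(rows=[[[0,0,-10],[0,0,0]],[[0,0,-18],[0,0,0]],[[0,0,-20],[0,0,0.1]],[[0,0,-20],[0,0,0.1]],[[0,0,-10],[0,0,0.1]]])

```text
time: 10.1
ee_pos: [0.4558, 0.0065, 0.0963]
orientation: [0.0, 0.998, 0.063, 0.001]
force: [-0.4, 0.4, -1.7]
opening: 0.389
grasp_force: 40.3
```

Request:
apply_moves(rows=[[[0,0,0],[0,0,0.1]],[[0,0,0],[0,0,0.088]],[[13,11,0],[0,0,0]],[[20,16,0],[0,0,0]],[[22,18,0],[0,0,0]]])

```text
time: 10.52
ee_pos: [0.5077, -0.0416, 0.0945]
orientation: [-0.0, 1.0, -0.028, -0.0]
force: [0.7, 1.0, -0.7]
opening: 0.385
grasp_force: 40.3
```

Request:
apply_moves(rows=[[[22,18,0],[0,0,0]],[[22,18,0],[0,0,0]],[[22,18,0],[0,0,0]],[[22,18,0],[0,0,0]],[[20,16,0],[0,0,0]]])

```text
time: 10.93
ee_pos: [0.6115, -0.1367, 0.094]
orientation: [-0.0, 1.0, -0.028, -0.0]
force: [-0.4, 0.6, -0.4]
opening: 0.389
grasp_force: 40.3
```

Request:
apply_moves(rows=[[[14,11,0],[0,0,0]],[[0,0,10],[0,0,0]],[[0,0,18],[0,0,0]],[[0,0,16],[0,0,0]],[[0,0,0],[0,0,0]]])

```text
time: 11.35
ee_pos: [0.6218, -0.1463, 0.047]
orientation: [-0.001, 1.0, -0.028, -0.002]
force: [-0.4, 0.9, -1.5]
opening: 0.388
grasp_force: 40.3
```

```bash
python3 go.py .6235 -.148 .0175 -3.2
```

```text
t 11.35 pos [ 0.6218 -0.1463  0.047 ] psi -3.22 tilt [-0.0047  0.0018 -1.    ] open 0.388 gf 40.3 F [-0.4  0.9 -1.5]
turn z -0.0 then shift mm [ 1.8  1.6 29.5]
```

Request:
apply_moves(rows=[[[0.5,1,12],[0,0,0]],[[0,0,10],[0,0,0]],[[0,0,7],[0,0,0]],[[0,0,0],[0,0,0]],[[0,0,0],[0,0,0]]])

```text
time: 11.77
ee_pos: [0.6241, -0.148, 0.0213]
orientation: [-0.0, 1.0, -0.028, -0.0]
force: [-0.4, 0.3, -0.8]
opening: 0.387
grasp_force: 40.3
```

Request:
apply_moves(rows=[[[0,0,0],[0,0,0]],[[0,0,0],[0,0,0]],[[0,0,0],[0,0,0]],[[0,0,-10],[0,0,0]],[[0,0,-20],[0,0,0]]], claw=85)

```text
time: 12.18
ee_pos: [0.6232, -0.1478, 0.0505]
orientation: [-0.001, 1.0, -0.028, -0.001]
force: [-0.5, -0.2, 0.2]
opening: 0.99
grasp_force: 0.0
```

Request:
apply_moves(rows=[[[0,0,-20],[0,0,-0.111]],[[0,0,-25],[0,0,-0.111]],[[0,0,0],[0,0,-0.111]],[[0,0,0],[0,0,-0.111]],[[0,0,0],[0,0,-0.111]]])

```text
time: 12.6
ee_pos: [0.6247, -0.1483, 0.0978]
orientation: [0.0, 0.968, 0.25, 0.001]
force: [-0.8, -0.5, -0.6]
opening: 0.996
grasp_force: 0.0
```

Request:
apply_moves(rows=[[[0,0,0],[0,0,-0.111]],[[0,0,0],[0,0,-0.111]],[[0,0,0],[0,0,-0.111]],[[0,0,0],[0,0,-0.111]],[[0,0,0],[0,0,-0.114]]])

```text
time: 13.02
ee_pos: [0.6245, -0.1482, 0.0974]
orientation: [0.0, 0.862, 0.507, 0.0]
force: [0.7, 0.0, 0.1]
opening: 0.996
grasp_force: 0.0
```

```bash
python3 go.py .432 .2275 .095 60.6 .432 .2275 .015 60.6
```

```text
t 13.02 pos [ 0.6245 -0.1482  0.0974] psi 60.86 tilt [ 8.e-04 -3.e-04 -1.e+00] open 0.996 gf 0.0 F [0.7 0.  0.1]
turn z 0.005 then shift mm [ 232.8 -352.1    2.4]
turn z -0.0 then shift mm [ 0.  0. 80.]
```

Request:
apply_moves(rows=[[[8,-12,0],[0,0,0]],[[14,-21,0],[0,0,0]],[[18,-27,0],[0,0,0]],[[18,-27,0],[0,0,0]],[[18,-27,0],[0,0,0]]])

```text
time: 13.43
ee_pos: [0.5618, -0.025, 0.0972]
orientation: [0.0, 0.864, 0.504, 0.0]
force: [0.1, 0.1, 0.9]
opening: 0.997
grasp_force: 0.0
```

Request:
apply_moves(rows=[[[18,-27,0],[0,0,0]],[[18,-27,0],[0,0,0]],[[18,-27,0],[0,0,0]],[[18,-27,0],[0,0,0]],[[18,-27,0],[0,0,0]]])

```text
time: 13.85
ee_pos: [0.4884, 0.12, 0.0973]
orientation: [0.0, 0.864, 0.504, 0.001]
force: [1.2, -0.1, -0.3]
opening: 0.993
grasp_force: 0.0
```

Request:
apply_moves(rows=[[[18,-28,0],[0,0,0]],[[18,-28,0],[0,0,0]],[[16,-25,0],[0,0,0]],[[10,-14,5],[0,0,0]],[[5,-8,15],[0,0,0]]])

```text
time: 14.27
ee_pos: [0.4325, 0.2301, 0.0785]
orientation: [0.0, 0.863, 0.505, 0.002]
force: [1.2, 0.3, 0.1]
opening: 0.999
grasp_force: 0.0
```

Request:
apply_moves(rows=[[[0,0,20],[0,0,0]],[[0,0,15],[0,0,0]],[[0,0,5],[0,0,0]],[[0,0,0],[0,0,0]],[[0,0,0],[0,0,0]]])

```text
time: 14.68
ee_pos: [0.4328, 0.2278, 0.0371]
orientation: [0.0, 0.864, 0.504, 0.0]
force: [0.8, 0.2, 0.2]
opening: 0.992
grasp_force: 0.0
```

```bash
python3 go.py .432 .2275 .015 60.6; python3 - <<'E'
from m import *
t=vision.read_camera('top'); cv2.imwrite('pics/top2.png',t['img'])
for n,x,y,a in (('square',.623,-.148,-.06),('leaf',.454,-.257,.35),('oblong',.432,.2275,1.05)): print(n,np.round(fit([t],n,x,y,angs=[a]),4))
E
```

```text
t 14.68 pos [0.4328 0.2278 0.0371] psi 60.54 tilt [ 5.e-04  2.e-04 -1.e+00] open 0.992 gf 0.0 F [0.8 0.2 0.2]
turn z -0.001 then shift mm [-0.6 -0.5 22.1]
square [ 0.6215 -0.1482 -0.0413  0.0392  0.03  ]
leaf [ 0.4543 -0.2583  0.359   0.0258  0.028 ]
oblong [0.4297 0.2262 1.0816 0.5642 0.022 ]
```

View pics/top2.png

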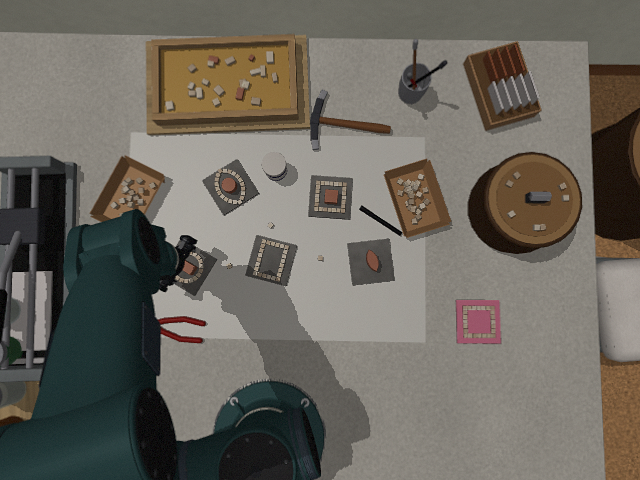

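The top picture shows the square stone centred in its panel at (331,196), the leaf parked on the bare slab at (373,260), and the oblong panel at (271,259) now empty. Next is the oblong stone.

Request:
apply_moves(rows=[[[-0.5,-0.5,12],[0,0,0]],[[0,0,10],[0,0,0]],[[0,0,0],[0,0,0]],[[0,0,0],[0,0,0]],[[0,0,0],[0,0,0]]])

```text
time: 15.15
ee_pos: [0.4322, 0.2277, 0.0152]
orientation: [0.0, 0.864, 0.504, 0.001]
force: [1.1, -0.0, -0.5]
opening: 0.994
grasp_force: 0.0
```

Request:
apply_moves(rows=[[[0,0,0],[0,0,0]],[[0,0,0],[0,0,0]],[[0,0,0],[0,0,0]],[[0,0,0],[0,0,0]],[[0,0,0],[0,0,0]]], claw=0)

```text
time: 15.57
ee_pos: [0.4317, 0.2276, 0.0144]
orientation: [0.0, 0.864, 0.504, 0.0]
force: [-0.2, 0.4, 0.9]
opening: 0.295
grasp_force: 0.2
```

Request:
apply_moves(rows=[[[0,0,0],[0,0,0]],[[0,0,0],[0,0,0]],[[0,0,0],[0,0,0]],[[0,0,0],[0,0,0]],[[0,0,0],[0,0,0]]])

```text
time: 15.98
ee_pos: [0.4318, 0.2276, 0.0145]
orientation: [0.0, 0.864, 0.504, 0.0]
force: [-1.1, -0.3, 5.8]
opening: 0.281
grasp_force: 39.9
```

```bash
python3 go.py .432 .2275 .094 166.3 .4515 .005 .094 166.3 .4515 .005 .017 166.3
```

```text
t 15.98 pos [0.4318 0.2276 0.0145] psi 60.55 tilt [ 3.e-04  1.e-04 -1.e+00] open 0.281 gf 39.9 F [-1.1 -0.3  5.8]
turn z -1.846 then shift mm [ -0.2  -0.  -79.5]
turn z -0.0 then shift mm [ -71.6 -211.6   -0. ]
turn z -0.0 then shift mm [ 0.  0. 77.]
```

Request:
apply_moves(rows=[[[0,0,-10],[0,0,0]],[[0,0,-18],[0,0,0]],[[0,0,-20],[0,0,-0.115]],[[0,0,-20],[0,0,-0.115]],[[0,0,-12],[0,0,-0.115]]])

```text
time: 16.4
ee_pos: [0.432, 0.2277, 0.096]
orientation: [0.0, 0.762, 0.647, 0.001]
force: [-0.2, 0.3, -0.2]
opening: 0.287
grasp_force: 39.5
```

Request:
apply_moves(rows=[[[0,0,0],[0,0,-0.115]],[[0,0,0],[0,0,-0.115]],[[0,0,0],[0,0,-0.115]],[[0,0,0],[0,0,-0.115]],[[0,0,0],[0,0,-0.115]]])

```text
time: 16.82
ee_pos: [0.4315, 0.2276, 0.0942]
orientation: [-0.0, 0.548, 0.837, -0.0]
force: [-0.5, 0.3, -1.7]
opening: 0.285
grasp_force: 39.5
```

Request:
apply_moves(rows=[[[0,0,0],[0,0,-0.115]],[[0,0,0],[0,0,-0.115]],[[0,0,0],[0,0,-0.115]],[[0,0,0],[0,0,-0.115]],[[0,0,0],[0,0,-0.115]]])

```text
time: 17.23
ee_pos: [0.4315, 0.2276, 0.0942]
orientation: [-0.0, 0.288, 0.958, -0.0]
force: [-0.5, -0.5, -0.6]
opening: 0.284
grasp_force: 39.5
```

Request:
apply_moves(rows=[[[0,0,0],[0,0,-0.115]],[[0,0,0],[0,0,-0.115]],[[0,0,0],[0,0,-0.115]],[[0,0,0],[0,0,-0.006]],[[0,0,0],[0,0,0]]])

```text
time: 17.65
ee_pos: [0.4316, 0.2276, 0.0942]
orientation: [-0.0, 0.121, 0.993, -0.0]
force: [-0.4, -0.2, -0.6]
opening: 0.281
grasp_force: 39.5
```

```bash
python3 go.py .4515 .005 .094 166.3 .4515 .005 .017 166.3
```

```text
t 17.65 pos [0.4316 0.2276 0.0942] psi 166.14 tilt [-2.e-04 -1.e-04 -1.e+00] open 0.281 gf 39.5 F [-0.4 -0.2 -0.6]
turn z -0.003 then shift mm [-7.210e+01 -2.115e+02  2.000e-01]
turn z -0.0 then shift mm [ 0.  0. 77.]
```

Request:
apply_moves(rows=[[[-4,-12,0],[0,0,0]],[[-7,-22,0],[0,0,0]],[[-9,-26,0],[0,0,0]],[[-9,-26,0],[0,0,0]],[[-9,-26,0],[0,0,0]]])

```text
time: 18.07
ee_pos: [0.442, 0.1087, 0.0943]
orientation: [0.0, 0.121, 0.993, 0.0]
force: [0.7, 0.7, -0.8]
opening: 0.285
grasp_force: 39.5
```

Request:
apply_moves(rows=[[[-9,-26,0],[0,0,0]],[[-9,-26,0],[0,0,0]],[[-8,-25,0],[0,0,0]],[[-5,-15,5],[0,0,0]],[[-3,-7.5,15],[0,0,0]]])

```text
time: 18.48
ee_pos: [0.4528, 0.003, 0.0754]
orientation: [0.002, 0.122, 0.992, -0.0]
force: [0.8, 0.2, -0.1]
opening: 0.282
grasp_force: 39.6
```

Request:
apply_moves(rows=[[[0,0,17],[0,0,0]],[[0,0,13],[0,0,0]],[[0,0,5],[0,0,0]],[[0,0,0],[0,0,0]],[[0,0,0],[0,0,0]]])

```text
time: 18.9
ee_pos: [0.4517, 0.0051, 0.0396]
orientation: [-0.0, 0.12, 0.993, 0.0]
force: [1.0, 0.5, -0.6]
opening: 0.281
grasp_force: 39.5
```

```bash
python3 go.py .4515 .005 .016 166.3
```

```text
t 18.9 pos [0.4517 0.0051 0.0396] psi 166.23 tilt [-1.e-04  1.e-04 -1.e+00] open 0.281 gf 39.5 F [ 1.   0.5 -0.6]
turn z -0.001 then shift mm [ 0.1 -0.2 23.6]
```

Request:
apply_moves(rows=[[[0,0,12],[0,0,0]],[[0,0,8],[0,0,0]],[[0,0,3.5],[0,0,0]],[[0,0,0],[0,0,0]],[[0,0,0],[0,0,0]]])

```text
time: 19.32
ee_pos: [0.4517, 0.0051, 0.016]
orientation: [-0.0, 0.119, 0.993, 0.0]
force: [-0.5, -0.1, -0.6]
opening: 0.284
grasp_force: 39.5
```

Request:
apply_moves(rows=[[[0,0,0],[0,0,0]],[[0,0,0],[0,0,0]],[[0,0,0],[0,0,0]],[[0,0,-10],[0,0,0]],[[0,0,-20],[0,0,0]]], claw=85)

```text
time: 19.73
ee_pos: [0.4505, 0.0052, 0.045]
orientation: [-0.001, 0.119, 0.993, 0.0]
force: [0.5, 0.4, 0.1]
opening: 0.964
grasp_force: 0.0
```

Request:
apply_moves(rows=[[[0,0,-20],[0,0,0]],[[0,0,-25],[0,0,0]],[[0,0,-5],[0,0,0]],[[0,0,0],[0,0,0]],[[0,0,0],[0,0,0]]])

```text
time: 20.15
ee_pos: [0.4516, 0.005, 0.0955]
orientation: [0.0, 0.119, 0.993, -0.0]
force: [-0.4, 0.2, -0.8]
opening: 0.998
grasp_force: 0.0
```

```bash
python3 go.py .649 .122 .094 166.3 .649 .122 .016 166.3
```

```text
t 20.15 pos [0.4516 0.005  0.0955] psi 166.31 tilt [ 4.e-04 -1.e-04 -1.e+00] open 0.998 gf 0.0 F [-0.4  0.2 -0.8]
turn z 0.0 then shift mm [-164.1  160.4    1.5]
turn z -0.0 then shift mm [ 0.  0. 78.]
```

Request:
apply_moves(rows=[[[-10,10,0],[0,0,0]],[[-18,17,0],[0,0,0]],[[-20,20,0],[0,0,0]],[[-20,20,0],[0,0,0]],[[-20,20,0],[0,0,0]]])

```text
time: 20.57
ee_pos: [0.558, 0.0696, 0.0943]
orientation: [-0.001, 0.119, 0.993, -0.0]
force: [0.8, -0.5, 0.6]
opening: 0.994
grasp_force: 0.0
```

Request:
apply_moves(rows=[[[-20,20,0],[0,0,0]],[[-20,20,0],[0,0,0]],[[-18,17,0],[0,0,0]],[[-12,11,5],[0,0,0]],[[-6,5.5,15],[0,0,0]]])

```text
time: 20.98
ee_pos: [0.6509, 0.1233, 0.0749]
orientation: [0.001, 0.119, 0.993, 0.0]
force: [0.2, 0.5, 0.4]
opening: 0.997
grasp_force: 0.0
```

Request:
apply_moves(rows=[[[0,0,18],[0,0,0]],[[0,0,15],[0,0,0]],[[0,0,5],[0,0,0]],[[0,0,0],[0,0,0]],[[0,0,0],[0,0,0]]])

```text
time: 21.4
ee_pos: [0.6483, 0.1219, 0.0374]
orientation: [-0.001, 0.119, 0.993, -0.0]
force: [1.4, 0.2, 1.1]
opening: 0.997
grasp_force: 0.0
```

```bash
python3 go.py .649 .122 .0155 166.3
```

```text
t 21.4 pos [0.6483 0.1219 0.0374] psi 166.3 tilt [-1.1e-03 -1.0e-04 -1.0e+00] open 0.997 gf 0.0 F [1.4 0.2 1.1]
turn z 0.0 then shift mm [-0.6  0.2 21.9]
```

Request:
apply_moves(rows=[[[0,0,12],[0,0,0]],[[0,0,9.5],[0,0,0]],[[0,0,0],[0,0,0]],[[0,0,0],[0,0,0]],[[0,0,0],[0,0,0]]])

```text
time: 21.82
ee_pos: [0.6491, 0.1222, 0.0168]
orientation: [0.0, 0.119, 0.993, 0.0]
force: [0.2, 0.3, 0.8]
opening: 0.999
grasp_force: 0.0
```

Request:
apply_moves(rows=[[[0,0,0],[0,0,0]],[[0,0,0],[0,0,0]],[[0,0,0],[0,0,0]],[[0,0,0],[0,0,0]],[[0,0,0],[0,0,0]]], claw=0)

```text
time: 22.23
ee_pos: [0.649, 0.1223, 0.0168]
orientation: [0.0, 0.119, 0.993, 0.0]
force: [-1.1, -0.1, 4.1]
opening: 0.427
grasp_force: 39.7
```

Request:
apply_moves(rows=[[[0,0,0],[0,0,0]],[[0,0,0],[0,0,0]],[[0,0,-10],[0,0,0]],[[0,0,-20],[0,0,0]],[[0,0,-20],[0,0,0]]])

```text
time: 22.65
ee_pos: [0.6484, 0.1221, 0.0669]
orientation: [-0.001, 0.119, 0.993, -0.0]
force: [-0.1, 0.6, -0.0]
opening: 0.427
grasp_force: 40.1
```

Request:
apply_moves(rows=[[[0,0,-20],[0,0,0]],[[0,0,-8],[0,0,0]],[[0,0,0],[0,0,0]],[[0,0,0],[0,0,0]],[[0,0,0],[0,0,0]]])

```text
time: 23.07
ee_pos: [0.6483, 0.1222, 0.0931]
orientation: [-0.001, 0.119, 0.993, -0.0]
force: [-0.8, -0.1, -1.8]
opening: 0.427
grasp_force: 40.1
```

```bash
python3 go.py .431 .2238 .094 166.3 .431 .2238 .017 166.3
python3 - <<'E'
from m import *
t=vision.read_camera('top')
print(np.round(fit([t],'square',.623,-.148,angs=[-.06]),4)); print(np.round(fit([t],'oblong',.4515,.005,angs=[-.24]),4))
E
```

```text
t 23.07 pos [0.6483 0.1222 0.0931] psi 166.32 tilt [-1.6e-03 -1.0e-04 -1.0e+00] open 0.427 gf 40.1 F [-0.8 -0.1 -1.8]
turn z 0.0 then shift mm [235.2  47.3  -0.9]
turn z -0.0 then shift mm [ 0.  0. 77.]
[ 0.6215 -0.1481 -0.0424  0.0413  0.03  ]
[ 0.4515  0.005  -0.24    0.0438  0.026 ]
```

Request:
apply_moves(rows=[[[12,2.5,0],[0,0,0]],[[22,4.5,0],[0,0,0]],[[27,5.4,0],[0,0,0]],[[27,5.4,0],[0,0,0]],[[27,5.4,0],[0,0,0]]])

```text
time: 23.53
ee_pos: [0.541, 0.1721, 0.0931]
orientation: [-0.001, 0.119, 0.993, -0.0]
force: [1.0, 1.0, -1.1]
opening: 0.428
grasp_force: 40.1
```

Request:
apply_moves(rows=[[[27,5.4,0],[0,0,0]],[[27,5.4,0],[0,0,0]],[[27,5.4,0],[0,0,0]],[[22,4.4,0],[0,0,0]],[[12,2.5,5],[0,0,0]]])

```text
time: 23.95
ee_pos: [0.4339, 0.2222, 0.0891]
orientation: [-0.001, 0.119, 0.993, -0.0]
force: [-0.2, 0.6, -1.1]
opening: 0.425
grasp_force: 40.1
```

Request:
apply_moves(rows=[[[5,1,12],[0,0,0]],[[0,0,18],[0,0,0]],[[0,0,15],[0,0,0]],[[0,0,0],[0,0,0]],[[0,0,0],[0,0,0]]])

```text
time: 24.37
ee_pos: [0.431, 0.2235, 0.0436]
orientation: [-0.001, 0.119, 0.993, -0.001]
force: [0.7, -0.1, -0.4]
opening: 0.422
grasp_force: 40.2
```

```bash
python3 go.py .431 .2238 .0178 166.3
```

```text
t 24.37 pos [0.431  0.2235 0.0436] psi 166.32 tilt [-2.2e-03 -7.0e-04 -1.0e+00] open 0.422 gf 40.2 F [ 0.7 -0.1 -0.4]
turn z 0.0 then shift mm [ 0.   0.3 25.8]
```

Request:
apply_moves(rows=[[[0,0,12],[0,0,0]],[[0,0,9],[0,0,0]],[[0,0,4.5],[0,0,0]],[[0,0,0],[0,0,0]],[[0,0,0],[0,0,0]]])

```text
time: 24.78
ee_pos: [0.4318, 0.2237, 0.0189]
orientation: [-0.0, 0.119, 0.993, -0.0]
force: [0.3, -0.7, -0.7]
opening: 0.432
grasp_force: 40.2
```

Request:
apply_moves(rows=[[[0,0,0],[0,0,0]],[[0,0,0],[0,0,0]],[[0,0,0],[0,0,0]],[[0,0,-10],[0,0,0]],[[0,0,-20],[0,0,0]]], claw=85)

```text
time: 25.2
ee_pos: [0.4307, 0.2234, 0.0479]
orientation: [-0.001, 0.119, 0.993, -0.001]
force: [-0.4, 0.6, -0.0]
opening: 0.99
grasp_force: 0.0
```

Request:
apply_moves(rows=[[[0,0,-20],[0,0,-0.118]],[[0,0,-25],[0,0,-0.118]],[[0,0,-5],[0,0,-0.118]],[[0,0,0],[0,0,-0.118]],[[0,0,0],[0,0,-0.116]]])

```text
time: 25.62
ee_pos: [0.4322, 0.2239, 0.0997]
orientation: [0.001, -0.177, 0.984, 0.0]
force: [-0.8, 0.0, -0.8]
opening: 0.997
grasp_force: 0.0
```

```bash
python3 go.py .4548 -.2578 .095 200 .4548 -.2578 .015 200
```

```text
t 25.62 pos [0.4322 0.2239 0.0997] psi -159.66 tilt [ 1.6e-03  6.0e-04 -1.0e+00] open 0.997 gf 0.0 F [-0.8  0.  -0.8]
turn z 0.006 then shift mm [ 143.5 -460.4    4.7]
turn z -0.0 then shift mm [-0.  0. 80.]
```

Request:
apply_moves(rows=[[[4,-12,0],[0,0,0.006]],[[8.4,-27,0],[0,0,0]],[[8.4,-27,0],[0,0,0]],[[8.4,-27,0],[0,0,0]],[[8.4,-27,0],[0,0,0]]])

```text
time: 26.03
ee_pos: [0.4367, 0.097, 0.0991]
orientation: [0.0, -0.171, 0.985, -0.0]
force: [0.5, -0.3, -0.0]
opening: 0.995
grasp_force: 0.0
```

Request:
apply_moves(rows=[[[8.4,-27,0],[0,0,0]],[[8.4,-27,0],[0,0,0]],[[8.4,-27,0],[0,0,0]],[[8.4,-27,0],[0,0,0]],[[8.4,-27,0],[0,0,0]]])

```text
time: 26.45
ee_pos: [0.4426, -0.0446, 0.0991]
orientation: [0.0, -0.171, 0.985, -0.0]
force: [0.6, -0.4, -0.0]
opening: 0.994
grasp_force: 0.0
```

Request:
apply_moves(rows=[[[8.4,-27,0],[0,0,0]],[[8.4,-27,0],[0,0,0]],[[8.4,-27,0],[0,0,0]],[[8.4,-27,0],[0,0,0]],[[8.4,-27,0],[0,0,0]]])

```text
time: 26.87
ee_pos: [0.4485, -0.1859, 0.0991]
orientation: [0.0, -0.171, 0.985, -0.0]
force: [0.5, 0.7, -0.1]
opening: 0.992
grasp_force: 0.0
```

Request:
apply_moves(rows=[[[8.4,-27,0],[0,0,0]],[[8.4,-27,0],[0,0,0]],[[5,-16,0],[0,0,0]],[[0,0,15],[0,0,0]],[[0,0,20],[0,0,0]]])

```text
time: 27.28
ee_pos: [0.4524, -0.2596, 0.0646]
orientation: [0.001, -0.17, 0.985, -0.001]
force: [0.2, -0.7, 0.0]
opening: 0.999
grasp_force: 0.0
```

```bash
python3 go.py .4548 -.2578 .015 200
python3 - <<'E'
from m import *
t=vision.read_camera('top')
print(np.round(fit([t],'round',.43,.2235,angs=[.1]),4)); print(np.round(fit([t],'oblong',.45,.007,angs=[-.34]),4))
E
```

```text
t 27.28 pos [ 0.4524 -0.2596  0.0646] psi -160.43 tilt [ 0.0025 -0.002  -1.    ] open 0.999 gf 0.0 F [ 0.2 -0.7  0. ]
turn z -0.008 then shift mm [-2.8  0.8 49.6]
[0.4302 0.2239 0.1911 0.073  0.028 ]
[ 0.4515  0.0049 -0.2399  0.0428  0.028 ]
```

Request:
apply_moves(rows=[[[-1,0.5,18],[0,0,-0.004]],[[0,0,16],[0,0,0]],[[0,0,10],[0,0,0]],[[0,0,4],[0,0,0]],[[0,0,0],[0,0,0]]])

```text
time: 27.75
ee_pos: [0.4521, -0.2565, 0.0156]
orientation: [-0.0, -0.173, 0.985, 0.0]
force: [0.2, 0.3, 0.1]
opening: 0.993
grasp_force: 0.0
```

Request:
apply_moves(rows=[[[0,0,0],[0,0,0]],[[0,0,0],[0,0,0]],[[0,0,0],[0,0,0]],[[0,0,0],[0,0,0]],[[0,0,0],[0,0,0]]], claw=0)

```text
time: 28.17
ee_pos: [0.4526, -0.2571, 0.0163]
orientation: [0.0, -0.173, 0.985, -0.0]
force: [-5.4, 4.3, 23.0]
opening: 0.3
grasp_force: 39.2
```

Request:
apply_moves(rows=[[[0,0,0],[0,0,0]],[[0,0,0],[0,0,0]],[[0,0,0],[0,0,0]],[[0,0,0],[0,0,0]],[[0,0,0],[0,0,0]]])

```text
time: 28.58
ee_pos: [0.4526, -0.2571, 0.0163]
orientation: [0.0, -0.173, 0.985, -0.0]
force: [-1.3, -0.3, 7.5]
opening: 0.301
grasp_force: 39.4
```

```bash
python3 go.py .4548 -.2578 .095 213.7 .6465 .1205 .095 213.7
```

```text
t 28.58 pos [ 0.4526 -0.2571  0.0163] psi -160.11 tilt [ 6.e-04 -5.e-04 -1.e+00] open 0.301 gf 39.4 F [-1.3 -0.3  7.5]
turn z -0.241 then shift mm [ -1.4  -1.9 -78.7]
turn z -0.0 then shift mm [-369.4  208.4   -0. ]
```

Request:
apply_moves(rows=[[[0,0,-10],[0,0,0]],[[0,0,-18],[0,0,0]],[[0,0,-20],[0,0,-0.08]],[[0,0,-20],[0,0,-0.08]],[[0,0,-12],[0,0,-0.081]]])

```text
time: 29.0
ee_pos: [0.4527, -0.2571, 0.0977]
orientation: [0.0, -0.292, 0.956, -0.001]
force: [-0.7, 0.2, -1.8]
opening: 0.306
grasp_force: 39.9
```

Request:
apply_moves(rows=[[[0,0,0],[0,0,0]],[[-11,6,0],[0,0,0]],[[-20,11,0],[0,0,0]],[[-24,13.5,0],[0,0,0]],[[-24,13.5,0],[0,0,0]]])

```text
time: 29.42
ee_pos: [0.4936, -0.1748, 0.0946]
orientation: [-0.001, -0.288, 0.958, 0.001]
force: [1.1, -0.8, -0.9]
opening: 0.307
grasp_force: 39.9
```

Request:
apply_moves(rows=[[[-24,13.5,0],[0,0,0]],[[-24,13.5,0],[0,0,0]],[[-24,13.5,0],[0,0,0]],[[-24,13.5,0],[0,0,0]],[[-24,13.5,0],[0,0,0]]])

```text
time: 29.83
ee_pos: [0.5559, -0.0515, 0.0945]
orientation: [-0.001, -0.289, 0.957, 0.001]
force: [1.0, -1.3, -2.1]
opening: 0.304
grasp_force: 39.9
```

Request:
apply_moves(rows=[[[-24,13.5,0],[0,0,0]],[[-24,13.5,0],[0,0,0]],[[-24,13.5,0],[0,0,0]],[[-24,13.5,0],[0,0,0]],[[-24,13.5,0],[0,0,0]]])

```text
time: 30.25
ee_pos: [0.6182, 0.0712, 0.0943]
orientation: [-0.001, -0.289, 0.957, 0.0]
force: [0.9, -0.6, -1.1]
opening: 0.306
grasp_force: 39.9
```

```bash
python3 go.py .6445 .121 .095 213.7
```

```text
t 30.25 pos [0.6182 0.0712 0.0943] psi -146.46 tilt [-1.9e-03  1.0e-04 -1.0e+00] open 0.306 gf 39.9 F [ 0.9 -0.6 -1.1]
turn z -0.003 then shift mm [-49.6  26.8  -0.7]
```

Request:
apply_moves(rows=[[[-22,12,0],[0,0,0]],[[-17,9,0],[0,0,0]],[[-10,5,10],[0,0,0]],[[0,0,18],[0,0,0]],[[0,0,16],[0,0,0]]])

```text
time: 30.67
ee_pos: [0.6443, 0.1188, 0.0493]
orientation: [-0.001, -0.289, 0.957, 0.0]
force: [0.1, -0.9, -1.4]
opening: 0.308
grasp_force: 39.9
```

Request:
apply_moves(rows=[[[0,0,5],[0,0,0]],[[0,0,0],[0,0,0]],[[0,0,0],[0,0,0]],[[0,0,0],[0,0,0]],[[0,0,0],[0,0,0]]])

```text
time: 31.08
ee_pos: [0.6452, 0.1177, 0.0476]
orientation: [0.001, -0.29, 0.957, -0.0]
force: [-0.6, -0.2, -0.8]
opening: 0.301
grasp_force: 39.9
```

```bash
python3 go.py .6445 .121 .0175 213.7
```

```text
t 31.08 pos [0.6452 0.1177 0.0476] psi -146.33 tilt [ 1.3e-03  1.0e-04 -1.0e+00] open 0.301 gf 39.9 F [-0.6 -0.2 -0.8]
turn z -0.001 then shift mm [-1.2  3.1 30.1]
```

Request:
apply_moves(rows=[[[-1.2,3,10],[0,0,0]],[[0,0,10],[0,0,0]],[[0,0,7],[0,0,0]],[[0,0,3],[0,0,0]],[[0,0,0],[0,0,0]]])

```text
time: 31.5
ee_pos: [0.6436, 0.1211, 0.0164]
orientation: [-0.0, -0.29, 0.957, 0.0]
force: [0.0, 0.2, -1.4]
opening: 0.309
grasp_force: 40.0
```

Request:
apply_moves(rows=[[[0,0,0],[0,0,0]],[[0,0,0],[0,0,0]],[[0,0,0],[0,0,0]],[[0,0,0],[0,0,0]],[[0,0,0],[0,0,0]]], claw=85)

```text
time: 31.92
ee_pos: [0.6441, 0.121, 0.0167]
orientation: [-0.0, -0.29, 0.957, 0.0]
force: [-0.3, -0.1, -0.1]
opening: 0.985
grasp_force: 0.0
```

Request:
apply_moves(rows=[[[0,0,-10],[0,0,0]],[[0,0,-20],[0,0,0]],[[0,0,-25],[0,0,0]],[[0,0,-25],[0,0,0]],[[0,0,-25],[0,0,0]]])

```text
time: 32.33
ee_pos: [0.644, 0.121, 0.1238]
orientation: [0.0, -0.29, 0.957, -0.0]
force: [1.1, 0.0, 0.3]
opening: 0.994
grasp_force: 0.0
```

```bash
python3 go.py .45 -.13 .2 213.7
```

```text
t 32.33 pos [0.644  0.121  0.1238] psi -146.3 tilt [ 3.e-04  0.e+00 -1.e+00] open 0.994 gf 0.0 F [1.1 0.  0.3]
turn z 0.0 then shift mm [ 300.6 -101.2  -76.2]
```

Moving the arm aside for a final look.

Request:
apply_moves(rows=[[[25,-8,-7],[0,0,0]],[[25,-8,-7],[0,0,0]],[[25,-8,-7],[0,0,0]],[[25,-8,-7],[0,0,0]],[[25,-8,-7],[0,0,0]]])

```text
time: 32.75
ee_pos: [0.5614, 0.0176, 0.1579]
orientation: [0.0, -0.29, 0.957, -0.0]
force: [0.5, 0.1, -0.7]
opening: 0.993
grasp_force: 0.0
```

Request:
apply_moves(rows=[[[25,-8,-7],[0,0,0]],[[25,-8,-7],[0,0,0]],[[25,-8,-7],[0,0,0]],[[25,-8,-7],[0,0,0]],[[25,-8,-7],[0,0,0]]])

```text
time: 33.17
ee_pos: [0.4796, -0.085, 0.1929]
orientation: [0.0, -0.29, 0.957, -0.0]
force: [0.6, 0.1, -0.9]
opening: 0.993
grasp_force: 0.0
```

Request:
apply_moves(rows=[[[25,-8,0],[0,0,0]],[[25,-8,0],[0,0,0]],[[10,-4,0],[0,0,0]],[[0,0,0],[0,0,0]],[[0,0,0],[0,0,0]]])

```text
time: 33.58
ee_pos: [0.442, -0.1342, 0.1922]
orientation: [0.0, -0.289, 0.957, -0.0]
force: [1.3, -0.5, 0.2]
opening: 0.997
grasp_force: 0.0
```

```bash
python3 - <<'E'
from m import *
t=vision.read_camera('top'); s=vision.read_camera('scene')
pan={'square':(.6222,-.1473,-.056),'leaf':(.6445,.1207,.588),'oblong':(.4499,.0058,-.239),'round':(.4292,.2245,0)}
tiles=[]
for n,(x,y,a) in pan.items():
    r=fit([t],n,x,y,angs=[a]); print(n,'d mm',np.round([(r[0]-x)*1e3,(r[1]-y)*1e3],1),'da',round(np.degrees(r[2]-a),1),round(r[3],3),round(r[4],3))
    tiles.append(np.vstack([cv2.resize(rectify(p,.014,x-.07,x+.07,y-.07,y+.07,.0007),(200,200)) for p in (t,s)]))
cv2.imwrite('pics/fin.png',np.hstack(tiles)); cv2.imwrite('pics/scenef.png',s['img'])
E
python3 go.py
```

```text
square d mm [ 1.8 -0.8] da 2.7 0.528 0.022
leaf d mm [-0.1  0.9] da 0.2 0.037 0.03
oblong d mm [  7.6 -17. ] da 60.9 69.233 0.022
round d mm [ 0.7 -0.5] da 8.5 0.043 0.03
t 33.68 pos [ 0.4423 -0.1336  0.1919] psi -146.27 tilt [ 4.e-04  1.e-04 -1.e+00] open 0.995 gf 0.0 F [-0.3  0.7  0.1]
```

View pics/fin.png

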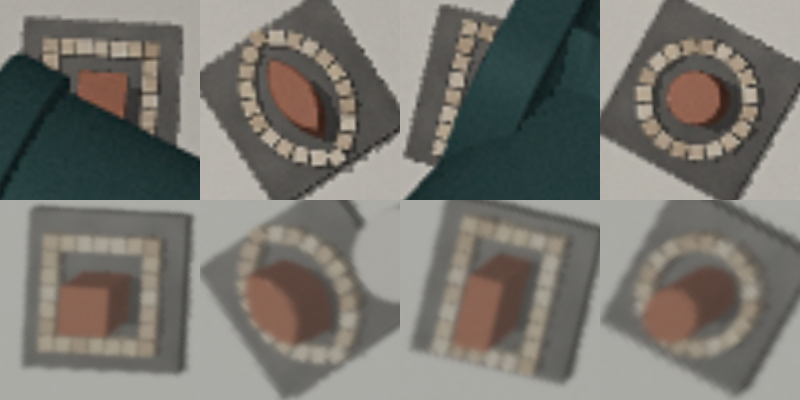

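View pics/scenef.png

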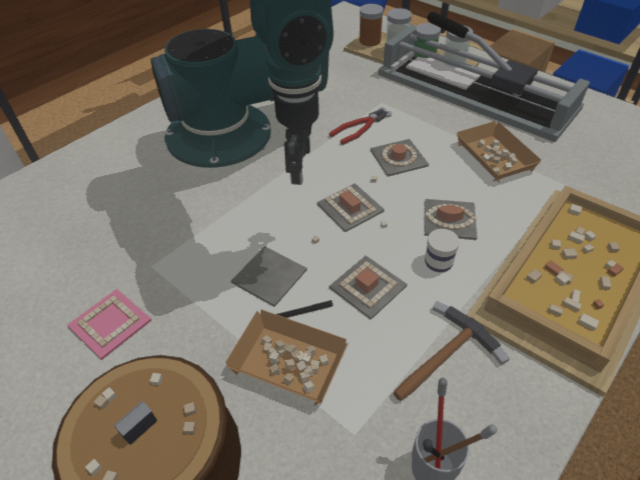

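The crops and the scene picture show all four stones flat and centred in their own openings: square (367,281), oblong (349,202), round (400,152) and leaf (452,213). The pot is unmoved at (441,250), and the arm is clear. The arm hides the square and oblong in this last top view. Earlier unobstructed fits put both within about 2 mm of centre. I'm handing the job in.

```bash
python3 -c "
from workcell import ctrl; print(ctrl.close_job())"
```

```text
the job is handed in; nothing more can be done
None
```

All four stones lie flat in their own openings, about 1–2 mm off centre and turned to match; the glue pot has not moved, and the job was handed in at about 34 s (no verdict was returned).

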